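# Line up lens barrels by size on the rail

### The arm

A 6-joint arm with a two-finger parallel gripper is mounted at the origin on the work surface. World frame = base frame: x ahead of the robot, y to its left, z up, the work surface at z = 0. Lengths are in m, angles in degrees, forces in N, time in s.
With the tool pointing down it reaches from about 0.4 to 0.825 m from the base axis. Payload 7 kg.
Tool frame: the origin (TCP) lies midway between the tips of the shut fingers; the grasp point (between the pads) lies 19 mm behind it; z points along the fingers, y is the line along which they close (so a half turn about z gives the same grasp; the last joint's range is limited). The gripper opens to 88 mm and grips with 3 to 60 N. Pads are 19 mm wide; open, the fingers measure 130 mm over their backs; the gripper's body (78 mm by 193 mm) begins 47 mm behind the grasp point.
Start: joints at [92.252, 20.546, 0.682, 0, -70.136, -16.507], TCP at [0.166, 0.654, 0.227] pointing down, gripper open.
Joint ranges: [-176.03, 176.03], [-82.01, 121.73], [-58.28, 71.71], [-173.87, 95.51], [-174.79, -0.11], [-173.66, 173.66]. Speed limits (degrees/s): [136.94, 136.94, 172.46, 180, 180, 180].

### API

Orientations are given as [roll, pitch, yaw] about the fixed x, y, z axes, in that order (R = Rz(yaw) Ry(pitch) Rx(roll)).
In Python, from plant import ctrl gives the robot as it stands. The module is installed in compiled form; this text tells all that it offers.
- The arm moves only by the tool play_rows, never from a script. Its argument "commands" is a list that holds one entry, the list of rows, each a list of 7 numbers: the turn, a rotation vector about the tool's x, y, z in rad, then the shift along the tool's x, y, z in cm, then the finger opening in cm, from 0 to 8.76. In form: [[[ax, ay, az, x, y, z, grip], ...]]. A call has 1 to 8 rows; each row is the pose to reach, as a shift and turn from the pose commanded when the call began, along the tool's axes at that moment; what a row does not reach only later rows make up. A row lasts 1/12 s, in which the tool goes at most 41.7 mm and 7.16 degrees, less where a joint would pass 70% of its speed; a pose out of reach is approached as far as the arm can. A call with a gripper value outside its range is refused whole. The fingers move at their own pace and stop on an object; the grip force is fixed at half the most. Time passes only in rows, so rows that repeat a pose let the fingers close. It gives the time, the measured TCP pose, the force, the opening and the grip force at its end, in the units of the state.
- ctrl.get_obs(): the state, without advancing time (a new reading comes with each control period).
- ctrl.snapshot(name): name is "side" or "top"; returns a dict with "color" (480x640x3 uint8, red, green, blue), "camera_matrix" (3x3 intrinsics, pixels), "origin" and "rotation" of the camera in the world. Camera axes: x right, y down, z forward; pixel columns grow to the right and rows downward; lengths in m; the calibration is good to about 2 mm. A picture is of the moment at which its call begins. There is no depth.
- ctrl.close_job(): hands the job in; it is judged then, once.
Trained networks look in a picture, given as the dict that the camera call returned (one of the last four; its "shot" number tells which), for a name from the list of things; names that differ only in an ending like _2 or _b are one class to them, and where a whole thing is asked for, a point or a joint stands for the part that bears it (a point fixed in the world has none). Each returns a list of dicts, best first, with "conf" (0 to 1); they miss things now and then, are a little off and sometimes report something else, mostly with a low value. They report only what shows in the picture. A call takes as long as a camera call. They do not tell look-alikes from the thing itself.
- ctrl.find_in(picture, name): "bbox" ([left, top, width, height] in pixels, round what is visible of it).
The state is a dict: "clock": time; "joint_pos": joint angles; "qvel": joint speeds; "tau": joint torques, N m; "tool_pos": TCP position; "orientation": TCP orientation; "force": force on the tool from outside, world axes, zero at the start; "moment": the same for the moment, N m; "opening": finger opening in m; "gripper_force": force on a finger pad.
Only numpy, scipy, OpenCV 4.12 (cv2) and the standard library are available. Lean on these libraries where they do the work, as an engineer would, in place of code of your own. Each camera call takes 0.05 s, during which the arm holds its last target. There are 200 camera calls.

### The job

Take the four lens barrels from the white pallet and line them up by size on the rail, one standing upright in the middle of each round pad: the largest on the pad next to the end stop, then the next smaller and so on, the smallest farthest from the stop. Set them down gently without dropping or tipping any, let go of them all, and leave the cleaner bottle where it stands.

Things in the scene. Friction and masses are not known exactly. Their poses are not given: they have to be found in the camera images.
- barrel_52: the largest of four lens barrels: an upright black cylinder with a thin bright band near its top and a round greenish lens on top, 52 mm in diameter and 52 mm high (the top 4 mm bevelled), 210 g give or take 30 %. It starts standing on the white pallet, whose top is 10 mm above the work surface. Origin: centre of its underside, z up.
- barrel_44: the second largest of four lens barrels: an upright black cylinder with a thin bright band near its top and a round greenish lens on top, 44 mm in diameter and 46 mm high (the top 4 mm bevelled), 140 g give or take 30 %. It starts standing on the white pallet, whose top is 10 mm above the work surface. Origin: centre of its underside, z up.
- barrel_36: the second smallest of four lens barrels: an upright black cylinder with a thin bright band near its top and a round greenish lens on top, 36 mm in diameter and 40 mm high (the top 4 mm bevelled), 90 g give or take 30 %. It starts standing on the white pallet, whose top is 10 mm above the work surface. Origin: centre of its underside, z up.
- barrel_28: the smallest of four lens barrels: an upright black cylinder with a thin bright band near its top and a round greenish lens on top, 28 mm in diameter and 34 mm high (the top 4 mm bevelled), 50 g give or take 30 %. It starts standing on the white pallet, whose top is 10 mm above the work surface. Origin: centre of its underside, z up.
- pad_a: one of four identical fixed pads about 84 mm apart in a straight row on a dark rail: a flat white disc, 68 mm in diameter, a thin grey ring near its rim, on an aluminium carrier. Origin: centre of the carrier's underside, 12 mm above the work surface; the flat top where a barrel stands is 16 mm above the origin. The letter does not tell its place in the row. x along the rail.
- pad_b: one of four identical fixed pads about 84 mm apart in a straight row on a dark rail: a flat white disc, 68 mm in diameter, a thin grey ring near its rim, on an aluminium carrier. Origin: centre of the carrier's underside, 12 mm above the work surface; the flat top where a barrel stands is 16 mm above the origin. The letter does not tell its place in the row. x along the rail.
- pad_c: one of four identical fixed pads about 84 mm apart in a straight row on a dark rail: a flat white disc, 68 mm in diameter, a thin grey ring near its rim, on an aluminium carrier. Origin: centre of the carrier's underside, 12 mm above the work surface; the flat top where a barrel stands is 16 mm above the origin. The letter does not tell its place in the row. x along the rail.
- pad_d: one of four identical fixed pads about 84 mm apart in a straight row on a dark rail: a flat white disc, 68 mm in diameter, a thin grey ring near its rim, on an aluminium carrier. Origin: centre of the carrier's underside, 12 mm above the work surface; the flat top where a barrel stands is 16 mm above the origin. The letter does not tell its place in the row. x along the rail.
- end_stop: fixed stop at one end of the rail (either end): an upright aluminium plate across the rail with a black rubber buffer, 90 mm wide, 20 mm thick, top 52 mm above the work surface, about 79 mm from the nearest pad's centre. Origin: centre of its underside, 12 mm above the work surface, x along the rail. The other end has only a low dark clamp plate.
- cleaner_bottle: small amber bottle of lens cleaner with a white cap, 36 mm in diameter, 65 mm high, standing loose on the work surface near the robot; a bystander. Origin: centre of its underside.
Mind the look-alikes: they are no part of the job. Leave any green look-alike of the barrel_52 alone.

How it is judged (in metres and radians):
At the end, for the whole second after the job is handed in: Each barrel stands upright (within 0.1 rad) on a pad, within 12 mm of its centre and 4 mm of its top; from the end stop outwards the order is 52, 44, 36, 28 mm (within 30 mm of 79, 163, 247, 331 mm from the stop); all are released and at rest (under 0.02 m/s) (((horizontal distance between barrel_52 and pad_a below 0.012 m and z of barrel_52 in the frame of pad_a between 0.012 and 0.02 m) or (horizontal distance between barrel_52 and pad_b below 0.012 m and z of barrel_52 in the frame of pad_b between 0.012 and 0.02 m) or (horizontal distance between barrel_52 and pad_c below 0.012 m and z of barrel_52 in the frame of pad_c between 0.012 and 0.02 m) or (horizontal distance between barrel_52 and pad_d below 0.012 m and z of barrel_52 in the frame of pad_d between 0.012 and 0.02 m)) and horizontal distance between barrel_52 and end_stop between 0.049 and 0.109 m and angle between each of barrel_52, barrel_44, barrel_36, barrel_28's own z axis and vertical below 0.1 rad and linear speed of each of barrel_52, barrel_44, barrel_36, barrel_28 below 0.02 m/s and contact force between the fingers and barrel_52 below 0.1 N and ((horizontal distance between barrel_44 and pad_a below 0.012 m and z of barrel_44 in the frame of pad_a between 0.012 and 0.02 m) or (horizontal distance between barrel_44 and pad_b below 0.012 m and z of barrel_44 in the frame of pad_b between 0.012 and 0.02 m) or (horizontal distance between barrel_44 and pad_c below 0.012 m and z of barrel_44 in the frame of pad_c between 0.012 and 0.02 m) or (horizontal distance between barrel_44 and pad_d below 0.012 m and z of barrel_44 in the frame of pad_d between 0.012 and 0.02 m)) and horizontal distance between barrel_44 and end_stop between 0.133 and 0.193 m and contact force between the fingers and barrel_44 below 0.1 N and ((horizontal distance between barrel_36 and pad_a below 0.012 m and z of barrel_36 in the frame of pad_a between 0.012 and 0.02 m) or (horizontal distance between barrel_36 and pad_b below 0.012 m and z of barrel_36 in the frame of pad_b between 0.012 and 0.02 m) or (horizontal distance between barrel_36 and pad_c below 0.012 m and z of barrel_36 in the frame of pad_c between 0.012 and 0.02 m) or (horizontal distance between barrel_36 and pad_d below 0.012 m and z of barrel_36 in the frame of pad_d between 0.012 and 0.02 m)) and horizontal distance between barrel_36 and end_stop between 0.217 and 0.277 m and contact force between the fingers and barrel_36 below 0.1 N and ((horizontal distance between barrel_28 and pad_a below 0.012 m and z of barrel_28 in the frame of pad_a between 0.012 and 0.02 m) or (horizontal distance between barrel_28 and pad_b below 0.012 m and z of barrel_28 in the frame of pad_b between 0.012 and 0.02 m) or (horizontal distance between barrel_28 and pad_c below 0.012 m and z of barrel_28 in the frame of pad_c between 0.012 and 0.02 m) or (horizontal distance between barrel_28 and pad_d below 0.012 m and z of barrel_28 in the frame of pad_d between 0.012 and 0.02 m)) and horizontal distance between barrel_28 and end_stop between 0.301 and 0.361 m and contact force between the fingers and barrel_28 below 0.1 N); the robot touches nothing.
It fails at once if the cleaner bottle is shifted by more than 20 mm or knocked over (distance of cleaner_bottle from where it was at the start of the episode above 0.02 m or angle between cleaner_bottle's own z axis and vertical above 0.5 rad).
It fails at once if a barrel is tipped by more than 0.6 rad (34 degrees) (angle between any of barrel_52, barrel_44, barrel_36, barrel_28's own z axis and vertical above 0.6 rad).
It fails at once if a barrel is dropped from about 2 cm or higher, or flung (faster than 0.6 m/s while the fingers do not hold it) ((linear speed of barrel_52 above 0.6 m/s and contact force between the fingers and barrel_52 below 0.1 N) or (linear speed of barrel_44 above 0.6 m/s and contact force between the fingers and barrel_44 below 0.1 N) or (linear speed of barrel_36 above 0.6 m/s and contact force between the fingers and barrel_36 below 0.1 N) or (linear speed of barrel_28 above 0.6 m/s and contact force between the fingers and barrel_28 below 0.1 N)).
It also fails if it takes over 109 s, if anything falls off the work surface, if the arm or the gripper's body presses on something with over 40 N, if the wrist force passes 120 N, or if a joint passes its speed limit or range.

## Working session

There is one attempt and no reset: what is moved stays moved. The work goes in short steps, Python scripts to look and compute and a tool call to move; the robot and the scene stay as the last step left them, time stands still between calls to the robot, and variables do not carry over. Pictures are saved under pics/ and viewed, at most 14 in all, crops included, and the job is handed in when it is done.

Besides the shell and the picture viewer there is one more tool, called as a command line: name --argument value ..., lists and objects as JSON in quotes. play_rows: Moves the arm, as the interface text tells. Its arguments: {"type":"object","properties":{"commands":{"type":"array","items":{"type":"array","items":{"type":"array","items":{"type":"number"}}}}},"required":["commands"]}

```bash
mkdir -p pics; cat > h.py <<'E'
import numpy as np, cv2
from plant import ctrl
def snap(n,f=None):
    s=ctrl.snapshot(n)
    if f: cv2.imwrite('pics/'+f,s['color'][:,:,::-1])
    return s
def ray(s,u,v,z):
    K=np.array(s['camera_matrix']);d=np.array(s['rotation'])@np.linalg.solve(K,[u,v,1]);o=np.array(s['origin'])
    return o+d*(z-o[2])/d[2]
def proj(s,p):
    q=np.array(s['camera_matrix'])@(np.array(s['rotation']).T@(np.array(p)-s['origin']));return q[:2]/q[2]
E
python3 - <<'E'
from h import *
print(ctrl.get_obs())
for n in('top','side'):
    s=snap(n,n+'1.png');print(n,s['origin'],np.round(s['rotation'],3).tolist(),np.array(s['camera_matrix']).tolist())
    for k in('barrel_52','barrel_44','barrel_36','barrel_28','pad_a','end_stop','cleaner_bottle'):
        for r in ctrl.find_in(s,k)[:6]: print(k,np.round(r['bbox'],1).tolist(),round(r['conf'],2))
E
```

```text
{'clock': 0.0, 'joint_pos': array([ 9.22526947e+01,  2.05902895e+01,  6.33563340e-01, -2.00260178e-02,
       -7.01376498e+01, -1.65081107e+01]), 'qvel': array([ 0.05871353,  0.04285054,  0.02948396,  0.05285103,  0.06506986,
       -0.05408658]), 'tau': array([-1.03747429e-04, -5.82715166e+01,  2.93062019e+01,  6.99736163e+00,
        6.87495005e-03, -1.51219219e-04]), 'tool_pos': array([0.16610834, 0.65372245, 0.22563434]), 'orientation': array([ 1.79904164e+02, -8.76977700e-03, -1.42622283e+01]), 'force': array([ 0.08660822, -0.42344364,  0.06985215]), 'moment': array([-0.00118433,  0.04136145,  0.0030308 ]), 'gripper_force': 0.0, 'opening': 0.08777934128744916}
top [0.43787172 0.00189721 1.13120221] [-175.666, -0.035, -88.98] [[525.1312744579626, 0.0, 326.00186673174807], [0.0, 525.1312744579626, 234.57318906484255], [0.0, 0.0, 1.0]]
barrel_52 [314.6, 199.8, 25.7, 24.0] 0.94
barrel_52 [392.5, 199.0, 31.2, 29.8] 0.82
barrel_52 [408.3, 252.9, 25.7, 21.9] 0.77
barrel_52 [444.1, 192.2, 21.6, 17.6] 0.74
barrel_52 [321.6, 250.0, 26.8, 25.7] 0.55
barrel_52 [455.4, 246.9, 16.7, 12.7] 0.5
[... 1679 characters left out ...]
rrel_36 [450.6, 335.4, 27.4, 33.1] 0.96
barrel_36 [396.2, 294.9, 31.1, 37.6] 0.9
barrel_36 [296.3, 262.6, 29.2, 41.6] 0.84
barrel_36 [340.0, 233.8, 26.3, 36.1] 0.76
barrel_36 [408.3, 380.6, 20.1, 27.2] 0.66
barrel_36 [352.3, 336.6, 30.9, 35.0] 0.58
barrel_28 [450.6, 335.4, 27.4, 33.1] 0.96
barrel_28 [396.2, 294.9, 31.1, 37.6] 0.9
barrel_28 [296.3, 262.6, 29.2, 41.6] 0.84
barrel_28 [340.0, 233.8, 26.3, 36.1] 0.76
barrel_28 [408.3, 380.6, 20.1, 27.2] 0.66
barrel_28 [352.3, 336.6, 30.9, 35.0] 0.58
pad_a [195.2, 180.7, 32.0, 33.8] 0.95
pad_a [319.6, 165.9, 33.9, 25.1] 0.85
pad_a [280.8, 171.7, 30.3, 23.4] 0.8
end_stop [165.7, 177.8, 16.9, 45.1] 0.95
cleaner_bottle [252.7, 277.1, 22.0, 33.3] 0.86
```

View pics/top1.png

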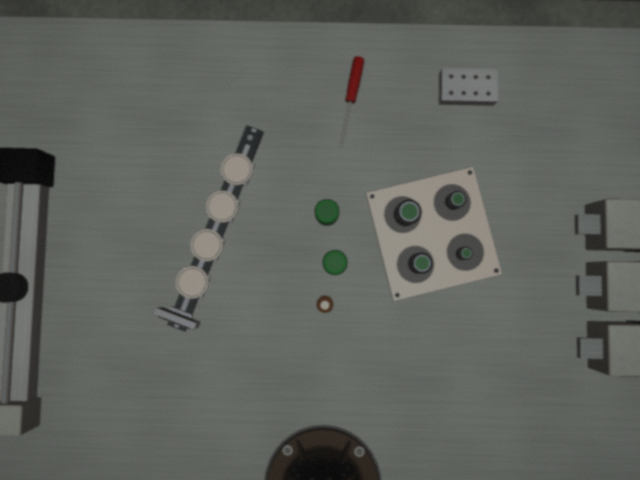

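View pics/side1.png

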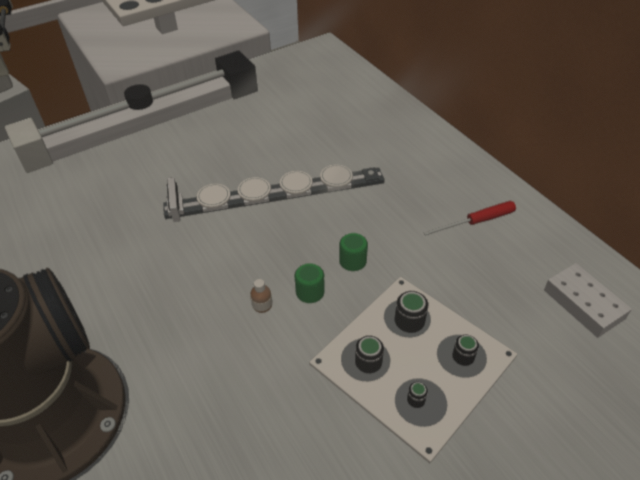

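```bash
cat >> h.py <<'E'
from scipy.spatial.transform import Rotation as R
_s=snap
def snap(n,f=None):
    s=_s(n,f)
    r=np.array(s['rotation'])
    if r.shape==(3,): s=dict(s); s['R3']=R.from_euler('xyz',r,degrees=True).as_matrix()
    else: s['R3']=r
    return s
def ray(s,u,v,z):
    d=s['R3']@np.linalg.solve(np.array(s['camera_matrix']),[u,v,1]);o=np.array(s['origin'])
    return o+d*(z-o[2])/d[2]
def blobs(s,m,lo,hi):
    n,l,st,c=cv2.connectedComponentsWithStats(m.astype(np.uint8))
    return [(c[i],st[i]) for i in range(1,n) if lo<=st[i][4]<=hi]
def masks(s):
    im=s['color'].astype(int);r,g,b=im[...,0],im[...,1],im[...,2]
    return (g-r>18)&(g-b>5),im.min(2)>165
E
python3 - <<'E'
from h import *
for n in('top','side'):
    s=snap(n);g,w=masks(s);im=s['color']
    print(n,'green');
    for c,st in blobs(s,g,20,2000): print(np.round(c,1),st, [np.round(ray(s,*c,z)[:2],4).tolist() for z in (.062,.056,.050,.044)])
    print('pix',im[283,191] if n=='top' else im[197,214], im[180,400] if n=='top' else 0)
    print('white')
    for c,st in blobs(s,w,150,3000): print(np.round(c,1),st,np.round(ray(s,*c,.028),4))
    for k in('pad_a','end_stop','cleaner_bottle'):
        for r in ctrl.find_in(s,k)[:4]:
            b=r['bbox'];print(k,np.round(ray(s,b[0]+b[2]/2,b[1]+b[3]/2,.05 if k!='pad_a' else .028),4),round(r['conf'],2))
E
```

```text
top green
[457.5 198.6] [453 194  10  10  84] [[0.5978, -0.266], [0.5987, -0.2675], [0.5996, -0.269], [0.6005, -0.2705]]
[326.5 211.3] [315 199  24  25 472] [[0.5667, 0.0026], [0.5674, 0.0026], [0.5681, 0.0026], [0.5688, 0.0026]]
[409. 211.] [402 204  15  15 189] [[0.5704, -0.1665], [0.5711, -0.1674], [0.5719, -0.1684], [0.5726, -0.1693]]
[466.  252.7] [462 249   8   8  48] [[0.487, -0.283], [0.4873, -0.2846], [0.4876, -0.2862], [0.4879, -0.2878]]
[334.6 262.1] [323 250  24  25 471] [[0.4631, -0.0157], [0.4632, -0.0158], [0.4634, -0.0159], [0.4635, -0.016]]
[421.8 262.6] [416 256  13  14 137] [[0.4652, -0.1931], [0.4653, -0.1942], [0.4655, -0.1953], [0.4656, -0.1964]]
pix [150 143 134] [103 107 102]
white
pad_a [0.418 0.282 0.028] 0.92
pad_a [0.4954 0.25   0.028 ] 0.81
pad_a [0.5763 0.222  0.028 ] 0.8
pad_a [0.6612 0.1885 0.028 ] 0.6
end_stop [0.3443 0.2996 0.05  ] 0.68
cleaner_bottle [0.3744 0.0032 0.05  ] 0.74
side green
[353. 251.] [340 233  27  37 852] [[0.5519, -0.0225], [0.555, -0.0182], [0.5581, -0.014], [0.5612, -0.0097]]
[309.2 282.1] [295 263  29  39 923] [[0.4506, -0.0402], [0.4529, -0.0361], [0.4552, -0.032], [0.4575, -0.0278]]
[412.4 301.3] [403 294  20  16 236] [[0.5717, -0.1658], [0.575, -0.1626], [0.5783, -0.1594], [0.5815, -0.1563]]
[467.3 342. ] [461 337  14  11 124] [[0.5946, -0.2729], [0.5981, -0.2705], [0.6015, -0.2682], [0.6049, -0.2658]]
[369.5 345.5] [362 339  16  14 189] [[0.464, -0.1966], [0.4664, -0.1937], [0.4689, -0.1907], [0.4713, -0.1878]]
[418.1 388.4] [413 384  11  10  84] [[0.4814, -0.2941], [0.484, -0.2919], [0.4866, -0.2897], [0.4891, -0.2875]]
pix [158 150 138] 0
white
pad_a [0.5774 0.2212 0.028 ] 0.77
pad_a [0.4159 0.2708 0.028 ] 0.75
pad_a [0.6515 0.1845 0.028 ] 0.68
pad_a [0.4929 0.2468 0.028 ] 0.67
end_stop [0.3402 0.2834 0.05  ] 0.81
end_stop [0.4856 0.2242 0.05  ] 0.63
```

```bash
python3 - <<'E'
from h import *
P={}
for n in('top','side'):
    s=snap(n);im=s['color'].astype(int)
    for t in (125,132):
        w=(im[...,0]>t)&(im[...,0]-im[...,2]>6)
        if n=='top': w[:, :168]=0; w[:,260:]=0
        else: w[:155]=0; w[225:]=0; w[:,:188]=0;w[:,400:]=0
        pts=[]
        for c,st in blobs(s,w,200,2000):
            m=np.zeros(w.shape,np.uint8);x,y,a,h=st[:4];m[y:y+h,x:x+a]=w[y:y+h,x:x+a]
            k=cv2.convexHull(cv2.findContours(m,0,2)[0][0]);e=cv2.fitEllipse(k)
            print(n,t,np.round(c,1),st[2:],np.round(e[0],1),np.round(e[1],1),np.round(ray(s,*e[0],.028)[:2],4),np.round(ray(s,*c,.028)[:2],4))
E
```

```text
top 125 [235.7 168.3] [ 31  29 693] [235.9 168.4] [29.7 30.4] [0.6593 0.1968] [0.6594 0.1972]
top 125 [221.2 205.9] [ 30  31 707] [221.4 205.9] [30.1 31. ] [0.5784 0.2251] [0.5784 0.2255]
top 125 [205.9 244.4] [ 31  31 723] [206.1 244.6] [31. 31.] [0.4959 0.2544] [0.4961 0.2549]
top 125 [191.  281.9] [ 31  31 727] [191.3 281.9] [30.7 31.1] [0.4171 0.2828] [0.4171 0.2834]Traceback (most recent call last):
  File "<stdin>", line 12, in <module>
cv2.error: OpenCV(4.12.0) /io/opencv/modules/imgproc/src/shapedescr.cpp:361: error: (-201:Incorrect size of input array) There should be at least 5 points to fit the ellipse in function 'fitEllipseNoDirect'
```

```bash
python3 - <<'E'
from h import *
for n in('top','side'):
    s=snap(n);im=s['color'].astype(int)
    for t in (125,138):
        w=(im[...,0]>t)&(im[...,0]-im[...,2]>6)
        if n=='top': w[:, :168]=0; w[:,260:]=0
        else: w[:155]=0; w[225:]=0; w[:,:188]=0;w[:,400:]=0
        for c,st in blobs(s,w,200,2000):
            m=np.zeros(w.shape,np.uint8);x,y,a,h=st[:4];m[y:y+h,x:x+a]=w[y:y+h,x:x+a]
            k=cv2.convexHull(max(cv2.findContours(m,0,2)[0],key=len));e=cv2.fitEllipse(k)
            print(n,t,np.round(c,1),st[2:],np.round(e[0],1),np.round(e[1],1),np.round(ray(s,*e[0],.028)[:2],4),np.round(ray(s,*c,.028)[:2],4))
    if n=='side': cv2.imwrite('pics/c.png',cv2.resize(s['color'][145:235,150:400,::-1],None,fx=3,fy=3,interpolation=2))
E
```

```text
top 125 [235.7 168.3] [ 31  30 689] [235.9 168.3] [29.6 30.5] [0.6594 0.1968] [0.6594 0.1972]
top 125 [221.1 205.9] [ 30  31 706] [221.2 205.9] [29.9 30.9] [0.5784 0.2254] [0.5783 0.2256]
top 125 [205.8 244.6] [ 31  31 718] [206.1 244.7] [30.5 31.2] [0.4956 0.2546] [0.4958 0.2551]
top 125 [191.  281.7] [ 31  31 717] [191.2 281.9] [30.7 31. ] [0.4172 0.283 ] [0.4175 0.2833]
top 138 [236.2 168.6] [ 25  26 490] [236.2 168.6] [24.5 25. ] [0.6588 0.1962] [0.6588 0.1963]
top 138 [221.3 206. ] [ 25  25 505] [221.4 206. ] [25.  25.2] [0.5781 0.225 ] [0.5781 0.2251]
top 138 [206.1 244.6] [ 25  26 505] [206.1 244.6] [24.9 25.3] [0.4958 0.2544] [0.4957 0.2545]
top 138 [191.6 281.9] [ 26  25 511] [191.6 281.9] [25.1 25.5] [0.4172 0.2821] [0.4171 0.2822]
side 125 [206.9 186.1] [  42   52 1008] [195.7 180.9] [49.9 72.2] [0.4046 0.339 ] [0.4175 0.3115]
side 125 [336.5 205.3] [ 120   37 1905] [342.  210.6] [ 43.8 127. ] [0.6108 0.1008] [0.6099 0.1192]
side 125 [241.4 216. ] [  87   22 1142] [242.1 217.6] [26.7 92.2] [0.4369 0.1907] [0.4377 0.1953]
side 138 [335.2 174.1] [ 31  20 432] [335.7 174.3] [19.7 31.6] [0.6591 0.1976] [0.6587 0.1986]
side 138 [295.7 180.8] [ 32  21 508] [295.6 181. ] [21.1 31.8] [0.5784 0.2253] [0.5788 0.2258]
side 138 [253.9 187.6] [ 32  22 525] [253.7 187.7] [21.3 32.5] [0.4961 0.2545] [0.4965 0.2546]
side 138 [212.8 194.2] [ 33  22 519] [212.8 194.3] [21.6 32.8] [0.4171 0.2823] [0.4174 0.2826]
```

View pics/c.png

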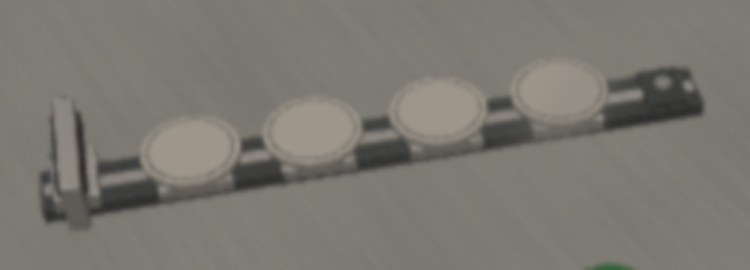

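play_rows --commands '[[[0, 0, -0.12, 3, 3.4, 0, 7.6], [0, 0, -0.2489, 6, 7, 0, 7.6], [0, 0, -0.2489, 9, 10.4, 0, 7.6], [0, 0, -0.2489, 11.8, 13.8, 0, 7.6], [0, 0, -0.2489, 14.5, 17, 0, 7.6], [0, 0, -0.2489, 17, 20, 0, 7.6], [0, 0, -0.2489, 19.5, 22.8, 0, 7.6], [0, 0, -0.2489, 21.4, 25, 0, 7.6]]]'

```text
clock: 2.02
tool_pos: [0.3126, 0.357, 0.2269]
orientation: [-180.0, -0.0, 0.0]
force: [0.5, 0.5, 0.1]
opening: 0.076
gripper_force: 0.0
```

play_rows --commands '[[[0, 0, 0, 1.8, 3.7, 0, 7.6], [0, 0, 0, 3.6, 7.4, 0, 7.6], [0, 0, 0, 5.4, 11.1, 0, 7.6], [0, 0, 0, 7.2, 14.8, 0, 7.6], [0, 0, 0, 9.0, 18.5, 0, 7.6], [0, 0, 0, 10.8, 22.2, 0, 7.6], [0, 0, 0, 12.6, 25.9, 0, 7.6], [0, 0, 0, 14.4, 29.6, 0, 7.6]]]'

```text
clock: 2.68
tool_pos: [0.4566, 0.0613, 0.2272]
orientation: [-180.0, -0.1, 0.0]
force: [1.8, 1.2, -0.5]
opening: 0.0759
gripper_force: 0.0
```

play_rows --commands '[[[0, 0, 0, 1.8, 3.7, 1, 7.6], [0, 0, 0, 3.6, 7.4, 2.5, 7.6], [0, 0, 0, 5.4, 11.1, 4, 7.6], [0, 0, 0, 7.2, 14.8, 5, 7.6], [0, 0, 0, 9.0, 18.5, 6, 7.6], [0, 0, 0, 10.5, 21.2, 7, 7.6], [0, 0, 0, 11.4, 22.8, 8, 7.6], [0, 0, 0, 11.4, 22.8, 10, 7.6]]]'

```text
clock: 3.35
tool_pos: [0.5728, -0.1684, 0.127]
orientation: [179.9, -0.2, -0.2]
force: [1.1, -0.1, -0.2]
opening: 0.076
gripper_force: 0.0
```

```bash
python3 -c "
from h import *
print(ctrl.get_obs()['tool_pos'],ctrl.get_obs()['orientation'])
s=snap('side','s2.png');g,w=masks(s)
for c,st in blobs(s,g,20,2000): print(np.round(c,1))
print(ctrl.get_obs()['tool_pos'])"
```

```text
[ 0.57277806 -0.16844931  0.12703231] [ 1.79931865e+02 -1.64244871e-01 -1.55983238e-01]
[352.9 251.1]
[309.2 282.2]
[412.3 301.4]
[467.3 342. ]
[369.5 345.6]
[418.1 388.5]
[ 0.5689639  -0.16655391  0.12184468]
```

View pics/s2.png

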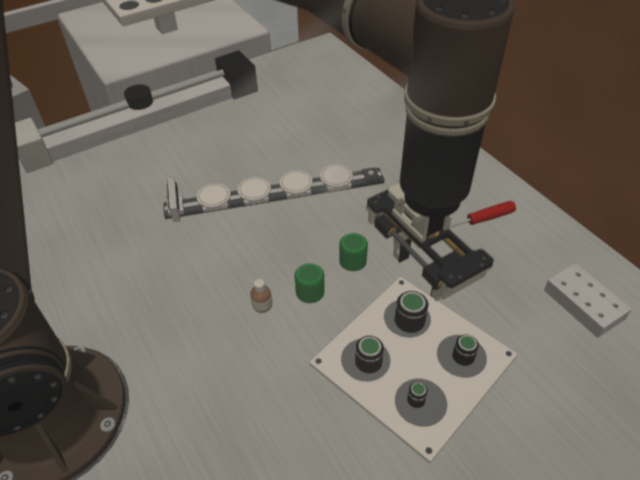

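play_rows --commands '[[[0, 0, 0, 0.1, 0.1, 2.5, 7.6], [0, 0, 0, 0.1, 0.1, 5, 7.6], [0, 0, 0, 0.1, 0.1, 7, 7.6], [0, 0, 0, 0.1, 0.1, 9, 7.6], [0, 0, 0, 0.1, 0.1, 10.3, 7.6], [0, 0, 0, 0.1, 0.1, 11.1, 7.6], [0, 0, 0, 0.1, 0.1, 11.1, 7.6], [0, 0, 0, 0.1, 0.1, 11.1, 7.6]]]'

```text
clock: 4.07
tool_pos: [0.5713, -0.1656, 0.016]
orientation: [180.0, 0.0, 0.0]
force: [0.6, -0.3, 0.9]
opening: 0.0763
gripper_force: 0.0
```

play_rows --commands '[[[0, 0, 0, 0, 0, 0, 7.0], [0, 0, 0, 0, 0, 0, 6.4], [0, 0, 0, 0, 0, 0, 5.8], [0, 0, 0, 0, 0, 0, 4.8], [0, 0, 0, 0, 0, 0, 4.5], [0, 0, 0, 0, 0, 0, 4.5], [0, 0, 0, 0, 0, 0, 4.5], [0, 0, 0, 0, 0, 0, 4.5]]]'

```text
clock: 4.73
tool_pos: [0.5715, -0.1659, 0.0162]
orientation: [180.0, -0.0, 0.0]
force: [-2.1, -0.2, 5.8]
opening: 0.0511
gripper_force: 30.0
```

play_rows --commands '[[[0, 0, 0, 0, 0, -0.5, 4.5], [0, 0, 0, 0, 0, -1.5, 4.5], [0, 0, 0, 0, 0, -3, 4.5], [0, 0, 0, 0, 0, -5, 4.5], [0, 0, 0, 0, 0, -7.5, 4.5], [0, 0, 0, -0.5, -1.5, -10, 4.5], [0, 0, 0, -1.4, -4.2, -11.5, 4.5], [0, 0, 0, -2.4, -7.2, -12, 4.5]]]'

```text
clock: 5.4
tool_pos: [0.5484, -0.0937, 0.1389]
orientation: [-180.0, -0.3, -0.1]
force: [1.0, 1.0, -2.0]
opening: 0.0515
gripper_force: 30.0
```

play_rows --commands '[[[0, 0, 0, -1.2, -3.5, 0, 4.5], [0, 0, 0, -2.4, -7, 0, 4.5], [0, 0, 0, -3.6, -10.5, 0, 4.5], [0, 0, 0, -4.8, -14, 0, 4.5], [0, 0, 0, -6, -17.5, 0, 4.5], [0, 0, 0, -7.2, -21, 0, 4.5], [0, 0, 0, -8.4, -24.5, 0, 4.5], [0, 0, 0, -9.6, -28, 0, 4.5]]]'

```text
clock: 6.07
tool_pos: [0.45, 0.1877, 0.1363]
orientation: [-180.0, -0.0, 0.0]
force: [0.4, 0.3, -1.7]
opening: 0.0513
gripper_force: 30.0
```

play_rows --commands '[[[0, 0, 0, -1.2, -3.3, 0, 4.5], [0, 0, 0, -2.2, -6, 0, 4.5], [0, 0, 0, -3, -8.4, 0, 4.5], [0, 0, 0, -3.4, -9.65, 0, 4.5], [0, 0, 0, -3.4, -9.65, 2, 4.5], [0, 0, 0, -3.4, -9.65, 4, 4.5], [0, 0, 0, -3.4, -9.65, 6, 4.5], [0, 0, 0, -3.4, -9.65, 7.5, 4.5]]]'

```text
clock: 6.73
tool_pos: [0.4166, 0.2821, 0.0595]
orientation: [180.0, 0.0, -0.0]
force: [0.4, -0.4, -2.1]
opening: 0.0514
gripper_force: 30.0
```

play_rows --commands '[[[0, 0, 0, 0, 0, 0.7, 4.5], [0, 0, 0, 0, 0, 1.3, 4.5], [0, 0, 0, 0, 0, 1.7, 4.5], [0, 0, 0, 0, 0, 2.0, 4.5], [0, 0, 0, 0, 0, 2.2, 4.5], [0, 0, 0, 0, 0, 2.4, 4.5], [0, 0, 0, 0, 0, 2.5, 4.5], [0, 0, 0, 0, 0, 2.5, 4.5]]]'

```text
clock: 7.4
tool_pos: [0.4171, 0.2828, 0.0357]
orientation: [-180.0, -0.0, 0.0]
force: [-0.7, -0.4, -1.6]
opening: 0.0516
gripper_force: 30.0
```

play_rows --commands '[[[0, 0, 0, 0, 0, 0.1, 4.5], [0, 0, 0, 0, 0, 0.15, 4.5], [0, 0, 0, 0, 0, 0.2, 4.5], [0, 0, 0, 0, 0, 0.2, 4.5], [0, 0, 0, 0, 0, 0.2, 4.5]]]'

```text
clock: 7.82
tool_pos: [0.4172, 0.2828, 0.0342]
orientation: [-180.0, -0.0, 0.0]
force: [-2.6, -0.9, 5.3]
opening: 0.0511
gripper_force: 30.0
```

play_rows --commands '[[[0, 0, 0, 0, 0, 0, 5.3], [0, 0, 0, 0, 0, 0, 6], [0, 0, 0, 0, 0, 0, 7.5], [0, 0, 0, 0, 0, 0, 7.5], [0, 0, 0, 0, 0, 0, 7.5], [0, 0, 0, 0, 0, -1.5, 7.5], [0, 0, 0, 0, 0, -4, 7.5], [0, 0, 0, 0, 0, -8, 7.5]]]'

```text
clock: 8.48
tool_pos: [0.4155, 0.2808, 0.1115]
orientation: [179.7, 0.3, -0.0]
force: [0.4, 1.1, 0.7]
opening: 0.0752
gripper_force: 0.0
```

play_rows --commands '[[[0, 0, 0, 0.3, 3, -2, 7], [0, 0, 0, 0.7, 7, -3, 7], [0, 0, 0, 1.1, 11, -3, 7], [0, 0, 0, 1.5, 15, -3, 7], [0, 0, 0, 1.9, 19, -3, 7], [0, 0, 0, 2.3, 23, -3, 7], [0, 0, 0, 2.7, 27, -3, 7], [0, 0, 0, 3.1, 31, -3, 7]]]'

```text
clock: 9.15
tool_pos: [0.4479, -0.0291, 0.1439]
orientation: [-180.0, -0.1, 0.0]
force: [1.2, -0.1, 0.2]
opening: 0.0698
gripper_force: 0.0
```

play_rows --commands '[[[0, 0, 0, 0.4, 4, 0, 7], [0, 0, 0, 0.8, 8, 0, 7], [0, 0, 0, 1.2, 12, 1, 7], [0, 0, 0, 1.6, 15, 2, 7], [0, 0, 0, 1.8, 16.65, 3, 7], [0, 0, 0, 1.8, 16.65, 5, 7], [0, 0, 0, 1.8, 16.65, 6, 7], [0, 0, 0, 1.8, 16.65, 6, 7]]]'

```text
clock: 9.82
tool_pos: [0.4642, -0.1938, 0.0812]
orientation: [-180.0, 0.3, -0.1]
force: [-0.2, 1.0, -0.5]
opening: 0.0697
gripper_force: 0.0
```

```bash
python3 -c "
from h import *
s=snap('side');cv2.imwrite('pics/s3.png',s['color'][:,:,::-1]);t=snap('top')
print(ctrl.get_obs()['tool_pos'])
for s,z in((s,.08),(t,.08)):
  for c,st in blobs(s,masks(s)[0],20,2000): print(np.round(c,1),np.round(ray(s,*c,z)[:2],4),np.round(ray(s,*c,.056)[:2],4))"
```

```text
[ 0.46602735 -0.19343621  0.08363557]
[208.2 174.5] [0.4168 0.2842] [0.4252 0.3114]
[307.8 283.5] [ 0.4401 -0.0539] [ 0.4493 -0.0374]
[467.3 342.1] [ 0.5842 -0.28  ] [ 0.598  -0.2706]
[366.3 347. ] [ 0.4511 -0.205 ] [ 0.4607 -0.1932]
[418.  388.5] [ 0.4737 -0.3006] [ 0.4839 -0.2919]
[457.7 198.6] [ 0.5951 -0.2618] [ 0.5987 -0.2678]
[326.5 207. ] [0.5733 0.0026] [0.5764 0.0026]
[184.  282.7] [0.4163 0.284 ] [0.4158 0.2904]
```

View pics/s3.png

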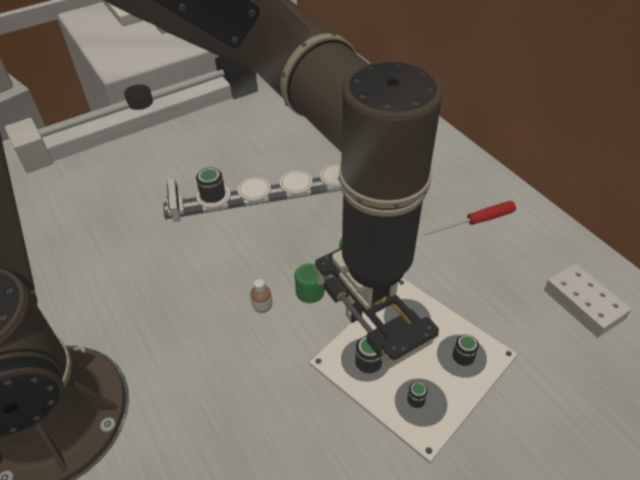

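play_rows --commands '[[[0, 0, 0, 0, 0, 2, 7], [0, 0, 0, 0, 0, 4, 7], [0, 0, 0, 0, 0, 5.5, 7], [0, 0, 0, 0, 0, 6.4, 7], [0, 0, 0, 0, 0, 6.8, 7], [0, 0, 0, 0, 0, 6.8, 7], [0, 0, 0, 0, 0, 6.8, 6.2], [0, 0, 0, 0, 0, 6.8, 5.4]]]'

```text
clock: 10.58
tool_pos: [0.467, -0.1937, 0.0166]
orientation: [180.0, -0.1, 0.0]
force: [0.2, -0.0, 0.2]
opening: 0.0619
gripper_force: 0.0
```

play_rows --commands '[[[0, 0, 0, 0, 0, 0, 4.8], [0, 0, 0, 0, 0, 0, 4.2], [0, 0, 0, 0, 0, 0, 3.7], [0, 0, 0, 0, 0, 0, 3.7], [0, 0, 0, 0, 0, 0, 3.7], [0, 0, 0, 0, 0, 0, 3.7]]]'

```text
clock: 11.08
tool_pos: [0.4665, -0.1939, 0.0161]
orientation: [180.0, -0.0, 0.0]
force: [-2.3, -0.3, 6.2]
opening: 0.0436
gripper_force: 30.0
```

play_rows --commands '[[[0, 0, 0, 0, 0, -0.5, 3.7], [0, 0, 0, 0, 0, -1.5, 3.7], [0, 0, 0, 0, 0, -3, 3.7], [0, 0, 0, 0, 0, -5, 3.7], [0, 0, 0, 0, 0, -7.5, 3.7], [0, 0, 0, 0.1, -1.5, -10, 3.7], [0, 0, 0, 0.3, -4.2, -11.5, 3.7], [0, 0, 0, 0.5, -7.2, -12, 3.7]]]'

```text
clock: 11.75
tool_pos: [0.4724, -0.1217, 0.1391]
orientation: [-180.0, -0.3, -0.1]
force: [1.3, 0.5, -0.8]
opening: 0.0433
gripper_force: 30.0
```

play_rows --commands '[[[0, 0, 0, 0.3, -3.5, 0, 3.7], [0, 0, 0, 0.6, -7, 0, 3.7], [0, 0, 0, 0.9, -10.5, 0, 3.7], [0, 0, 0, 1.2, -14, 0, 3.7], [0, 0, 0, 1.5, -17.5, 0, 3.7], [0, 0, 0, 1.8, -21, 0, 3.7], [0, 0, 0, 2.0, -24.5, 0, 3.7], [0, 0, 0, 2.2, -28, 0, 3.7]]]'

```text
clock: 12.42
tool_pos: [0.4927, 0.1599, 0.1364]
orientation: [-180.0, -0.0, 0.0]
force: [0.8, -0.7, -0.8]
opening: 0.0433
gripper_force: 30.0
```

play_rows --commands '[[[0, 0, 0, 0.2, -3.3, 0, 3.7], [0, 0, 0, 0.3, -6, 0, 3.7], [0, 0, 0, 0.3, -8.4, 0, 3.7], [0, 0, 0, 0.3, -9.65, 0, 3.7], [0, 0, 0, 0.3, -9.65, 2, 3.7], [0, 0, 0, 0.3, -9.65, 4, 3.7], [0, 0, 0, 0.3, -9.65, 6, 3.7], [0, 0, 0, 0.3, -9.65, 7.5, 3.7]]]'

```text
clock: 13.08
tool_pos: [0.4954, 0.254, 0.0596]
orientation: [180.0, 0.1, -0.0]
force: [-0.4, 0.0, -0.8]
opening: 0.0435
gripper_force: 30.0
```

play_rows --commands '[[[0, 0, 0, 0, 0, 0.7, 3.7], [0, 0, 0, 0, 0, 1.3, 3.7], [0, 0, 0, 0, 0, 1.8, 3.7], [0, 0, 0, 0, 0, 2.2, 3.7], [0, 0, 0, 0, 0, 2.5, 3.7], [0, 0, 0, 0, 0, 2.6, 3.7], [0, 0, 0, 0, 0, 2.7, 3.7], [0, 0, 0, 0, 0, 2.7, 3.7]]]'

```text
clock: 13.75
tool_pos: [0.4962, 0.2548, 0.0342]
orientation: [-180.0, -0.0, 0.0]
force: [-0.8, -0.9, 2.1]
opening: 0.0433
gripper_force: 30.0
```

play_rows --commands '[[[0, 0, 0, 0, 0, 0, 4.5], [0, 0, 0, 0, 0, 0, 5.2], [0, 0, 0, 0, 0, 0, 6.7], [0, 0, 0, 0, 0, 0, 6.7], [0, 0, 0, 0, 0, 0, 6.7], [0, 0, 0, 0, 0, -1.5, 6.7], [0, 0, 0, 0, 0, -4, 6.7], [0, 0, 0, 0, 0, -8, 6.7]]]'

```text
clock: 14.42
tool_pos: [0.4942, 0.2531, 0.1112]
orientation: [179.7, 0.3, -0.0]
force: [0.9, 0.0, 0.7]
opening: 0.0671
gripper_force: 0.0
```

play_rows --commands '[[[0, 0, 0, 0.6, 3, -2, 6.2], [0, 0, 0, 1.4, 7, -3, 6.2], [0, 0, 0, 2.2, 11, -3, 6.2], [0, 0, 0, 3, 15, -3, 6.2], [0, 0, 0, 3.8, 19, -3, 6.2], [0, 0, 0, 4.6, 23, -3, 6.2], [0, 0, 0, 5.4, 27, -3, 6.2], [0, 0, 0, 6.2, 31, -3, 6.2]]]'

```text
clock: 15.08
tool_pos: [0.5582, -0.0572, 0.1438]
orientation: [-180.0, -0.0, 0.0]
force: [1.6, 0.8, 0.7]
opening: 0.0622
gripper_force: 0.0
```

play_rows --commands '[[[0, 0, 0, 0.8, 4, 0, 6.2], [0, 0, 0, 1.6, 8, 0, 6.2], [0, 0, 0, 2.4, 12, 0, 6.2], [0, 0, 0, 3.2, 16, 0, 6.2], [0, 0, 0, 4, 20, 1, 6.2], [0, 0, 0, 4.2, 21.3, 3, 6.2], [0, 0, 0, 4.2, 21.3, 5, 6.2], [0, 0, 0, 4.2, 21.3, 6, 6.2]]]'

```text
clock: 15.75
tool_pos: [0.5985, -0.2694, 0.0805]
orientation: [-179.9, 0.2, -0.2]
force: [0.2, 0.4, -0.8]
opening: 0.0622
gripper_force: 0.0
```

play_rows --commands '[[[0, 0, 0, 0, 0, 1.5, 6.2], [0, 0, 0, 0, 0, 3.5, 6.2], [0, 0, 0, 0, 0, 5.2, 6.2], [0, 0, 0, 0, 0, 6.3, 6.2], [0, 0, 0, 0, 0, 6.8, 6.2], [0, 0, 0, 0, 0, 6.8, 6.2], [0, 0, 0, 0, 0, 6.8, 5.4], [0, 0, 0, 0, 0, 6.8, 4.6]]]'

```text
clock: 16.42
tool_pos: [0.601, -0.2683, 0.0168]
orientation: [180.0, -0.1, 0.0]
force: [0.7, 0.2, -0.2]
opening: 0.0539
gripper_force: 0.0
```

play_rows --commands '[[[0, 0, 0, 0, 0, 0, 4], [0, 0, 0, 0, 0, 0, 3.4], [0, 0, 0, 0, 0, 0, 2.9], [0, 0, 0, 0, 0, 0, 2.9], [0, 0, 0, 0, 0, 0, 2.9], [0, 0, 0, 0, 0, 0, 2.9]]]'

```text
clock: 16.92
tool_pos: [0.6006, -0.2684, 0.0164]
orientation: [180.0, -0.1, 0.0]
force: [-1.3, 0.3, 6.0]
opening: 0.0353
gripper_force: 30.0
```

play_rows --commands '[[[0, 0, 0, 0, 0, -0.5, 2.9], [0, 0, 0, 0, 0, -1.5, 2.9], [0, 0, 0, 0, 0, -3, 2.9], [0, 0, 0, 0, 0, -5, 2.9], [0, 0, 0, 0, 0, -7.5, 2.9], [0, 0, 0, -0.1, -1.5, -10, 2.9], [0, 0, 0, -0.2, -4.2, -11.5, 2.9], [0, 0, 0, -0.3, -7.2, -12, 2.9]]]'

```text
clock: 17.58
tool_pos: [0.5984, -0.1967, 0.1393]
orientation: [180.0, -0.3, -0.1]
force: [1.0, 1.0, -0.9]
opening: 0.0352
gripper_force: 30.0
```

play_rows --commands '[[[0, 0, 0, -0.2, -3.8, 0, 2.9], [0, 0, 0, -0.4, -7.6, 0, 2.9], [0, 0, 0, -0.6, -11.4, 0, 2.9], [0, 0, 0, -0.8, -15.2, 0, 2.9], [0, 0, 0, -1, -19, 0, 2.9], [0, 0, 0, -1.1, -22.8, 0, 2.9], [0, 0, 0, -1.2, -26.6, 0, 2.9], [0, 0, 0, -1.3, -30.4, 0, 2.9]]]'

```text
clock: 18.25
tool_pos: [0.5836, 0.1096, 0.1365]
orientation: [-180.0, -0.0, 0.0]
force: [1.0, 0.1, -0.5]
opening: 0.035
gripper_force: 30.0
```

play_rows --commands '[[[0, 0, 0, -0.3, -3.7, 0, 2.9], [0, 0, 0, -0.5, -7.2, 0, 2.9], [0, 0, 0, -0.6, -10, 0, 2.9], [0, 0, 0, -0.6, -11.8, 0, 2.9], [0, 0, 0, -0.6, -11.8, 2, 2.9], [0, 0, 0, -0.6, -11.8, 4, 2.9], [0, 0, 0, -0.6, -11.8, 6, 2.9], [0, 0, 0, -0.6, -11.8, 7.5, 2.9]]]'

```text
clock: 18.92
tool_pos: [0.5774, 0.2254, 0.0594]
orientation: [180.0, 0.1, -0.0]
force: [0.5, -0.5, -0.6]
opening: 0.0353
gripper_force: 30.0
```

play_rows --commands '[[[0, 0, 0, 0, 0, 0.7, 2.9], [0, 0, 0, 0, 0, 1.3, 2.9], [0, 0, 0, 0, 0, 1.8, 2.9], [0, 0, 0, 0, 0, 2.2, 2.9], [0, 0, 0, 0, 0, 2.5, 2.9], [0, 0, 0, 0, 0, 2.6, 2.9], [0, 0, 0, 0, 0, 2.7, 2.9], [0, 0, 0, 0, 0, 2.7, 2.9]]]'

```text
clock: 19.58
tool_pos: [0.5783, 0.2258, 0.0344]
orientation: [-180.0, -0.0, 0.0]
force: [-1.6, -1.3, 1.9]
opening: 0.0353
gripper_force: 30.0
```

play_rows --commands '[[[0, 0, 0, 0, 0, 0, 3.7], [0, 0, 0, 0, 0, 0, 4.4], [0, 0, 0, 0, 0, 0, 5.9], [0, 0, 0, 0, 0, 0, 5.9], [0, 0, 0, 0, 0, 0, 5.9], [0, 0, 0, 0, 0, -1.5, 5.9], [0, 0, 0, 0, 0, -4, 5.9], [0, 0, 0, 0, 0, -8, 5.9]]]'

```text
clock: 20.25
tool_pos: [0.5759, 0.2244, 0.1108]
orientation: [179.8, 0.3, -0.0]
force: [0.4, 0.7, -0.1]
opening: 0.0591
gripper_force: 0.0
```

play_rows --commands '[[[0, 0, 0, -0.5, 3, -2, 5.4], [0, 0, 0, -1.2, 7, -3, 5.4], [0, 0, 0, -1.9, 11, -3, 5.4], [0, 0, 0, -2.6, 15, -3, 5.4], [0, 0, 0, -3.3, 19, -3, 5.4], [0, 0, 0, -4, 23, -3, 5.4], [0, 0, 0, -4.7, 27, -3, 5.4], [0, 0, 0, -5.4, 31, -3, 5.4]]]'

```text
clock: 20.92
tool_pos: [0.5234, -0.086, 0.1439]
orientation: [-180.0, -0.0, 0.0]
force: [0.0, 0.8, -0.2]
opening: 0.0543
gripper_force: 0.0
```

play_rows --commands '[[[0, 0, 0, -0.7, 4, 0, 5.4], [0, 0, 0, -1.4, 8, 0, 5.4], [0, 0, 0, -2.1, 12, 0, 5.4], [0, 0, 0, -2.8, 16, 0, 5.4], [0, 0, 0, -3.5, 19.5, 1, 5.4], [0, 0, 0, -3.55, 20.3, 3, 5.4], [0, 0, 0, -3.55, 20.3, 5, 5.4], [0, 0, 0, -3.55, 20.3, 6, 5.4]]]'

```text
clock: 21.58
tool_pos: [0.487, -0.288, 0.0813]
orientation: [-179.9, 0.1, -0.1]
force: [-1.6, 0.3, 0.1]
opening: 0.0542
gripper_force: 0.0
```

play_rows --commands '[[[0, 0, 0, 0, 0, 1.5, 5.4], [0, 0, 0, 0, 0, 3.5, 5.4], [0, 0, 0, 0, 0, 5.2, 5.4], [0, 0, 0, 0, 0, 6.3, 5.4], [0, 0, 0, 0, 0, 6.8, 5.4], [0, 0, 0, 0, 0, 7, 5.4], [0, 0, 0, 0, 0, 7, 4.8], [0, 0, 0, 0, 0, 7, 4]]]'

```text
clock: 22.25
tool_pos: [0.4893, -0.2873, 0.0144]
orientation: [180.0, -0.1, 0.0]
force: [-1.1, -0.5, -0.0]
opening: 0.0464
gripper_force: 0.0
```

play_rows --commands '[[[0, 0, 0, 0, 0, 0, 3.2], [0, 0, 0, 0, 0, 0, 2.6], [0, 0, 0, 0, 0, 0, 2.1], [0, 0, 0, 0, 0, 0, 2.1], [0, 0, 0, 0, 0, 0, 2.1], [0, 0, 0, 0, 0, 0, 2.1]]]'

```text
clock: 22.75
tool_pos: [0.4891, -0.2874, 0.0142]
orientation: [180.0, -0.1, 0.0]
force: [-1.5, 1.7, 5.7]
opening: 0.0267
gripper_force: 30.0
```

play_rows --commands '[[[0, 0, 0, 0, 0, -0.5, 2.1], [0, 0, 0, 0, 0, -1.5, 2.1], [0, 0, 0, 0, 0, -3, 2.1], [0, 0, 0, 0, 0, -5, 2.1], [0, 0, 0, 0, 0, -7.5, 2.1], [0, 0, 0, 0.5, -1.5, -10, 2.1], [0, 0, 0, 1.4, -4.2, -11.5, 2.1], [0, 0, 0, 2.4, -7.2, -12, 2.1]]]'

```text
clock: 23.42
tool_pos: [0.5139, -0.2156, 0.1373]
orientation: [179.9, -0.3, -0.1]
force: [1.5, -0.9, -0.9]
opening: 0.027
gripper_force: 30.0
```

play_rows --commands '[[[0, 0, 0, 1.3, -3.7, 0, 2.1], [0, 0, 0, 2.6, -7.4, 0, 2.1], [0, 0, 0, 3.9, -11.1, 0, 2.1], [0, 0, 0, 5.2, -14.8, 0, 2.1], [0, 0, 0, 6.5, -18.5, 0, 2.1], [0, 0, 0, 7.8, -22.2, 0, 2.1], [0, 0, 0, 9.1, -25.9, 0, 2.1], [0, 0, 0, 10.4, -29.6, 0, 2.1]]]'

```text
clock: 24.08
tool_pos: [0.6167, 0.0827, 0.1345]
orientation: [-180.0, -0.0, 0.0]
force: [1.3, -0.0, -1.0]
opening: 0.027
gripper_force: 30.0
```

play_rows --commands '[[[0, 0, 0, 1.3, -3.6, 0, 2.1], [0, 0, 0, 2.6, -7, 0, 2.1], [0, 0, 0, 3.6, -9.8, 0, 2.1], [0, 0, 0, 4.25, -11.65, 0, 2.1], [0, 0, 0, 4.25, -11.65, 2, 2.1], [0, 0, 0, 4.25, -11.65, 4, 2.1], [0, 0, 0, 4.25, -11.65, 6, 2.1], [0, 0, 0, 4.25, -11.65, 7.5, 2.1]]]'

```text
clock: 24.75
tool_pos: [0.6582, 0.1972, 0.0574]
orientation: [180.0, 0.1, 0.0]
force: [-0.1, -0.1, -0.6]
opening: 0.027
gripper_force: 30.0
```

play_rows --commands '[[[0, 0, 0, 0, 0, 0.7, 2.1], [0, 0, 0, 0, 0, 1.3, 2.1], [0, 0, 0, 0, 0, 1.8, 2.1], [0, 0, 0, 0, 0, 2.2, 2.1], [0, 0, 0, 0, 0, 2.5, 2.1], [0, 0, 0, 0, 0, 2.6, 2.1], [0, 0, 0, 0, 0, 2.7, 2.1], [0, 0, 0, 0, 0, 2.7, 2.1]]]'

```text
clock: 25.42
tool_pos: [0.6593, 0.1973, 0.0323]
orientation: [-180.0, -0.0, 0.0]
force: [-0.7, -1.0, 3.1]
opening: 0.0274
gripper_force: 30.0
```

Release, retreat up and sideways, then check.

play_rows --commands '[[[0, 0, 0, 0, 0, 0, 2.9], [0, 0, 0, 0, 0, 0, 3.6], [0, 0, 0, 0, 0, 0, 5], [0, 0, 0, 0, 0, 0, 5], [0, 0, 0, 0, 0, 0, 5], [0, 0, 0, 0, 0, -1.5, 5], [0, 0, 0, 0, 0, -4, 5], [0, 0, 0, 0, 0, -8, 5]]]'

```text
clock: 26.08
tool_pos: [0.6567, 0.1961, 0.1083]
orientation: [179.8, 0.4, -0.0]
force: [1.0, 0.2, 0.9]
opening: 0.0498
gripper_force: 0.0
```

play_rows --commands '[[[0, 0, 0, 0, 3, -3, 5], [0, 0, 0, 0, 7, -5, 5], [0, 0, 0, 0, 11, -7, 5], [0, 0, 0, 0, 15, -7, 5], [0, 0, 0, 0, 19, -7, 5], [0, 0, 0, 0, 23, -7, 5], [0, 0, 0, 0, 27, -7, 5], [0, 0, 0, 0, 31, -7, 5]]]'

```text
clock: 26.75
tool_pos: [0.6588, -0.1148, 0.1819]
orientation: [-180.0, -0.0, 0.0]
force: [0.7, -0.9, -0.2]
opening: 0.05
gripper_force: 0.0
```

play_rows --commands '[[[0, 0, 0, 0, 4, 0, 5], [0, 0, 0, 0, 8, 0, 5], [0, 0, 0, 0, 12, 0, 5], [0, 0, 0, 0, 15, 0, 5], [0, 0, 0, 0, 15, 0, 5]]]'

```text
clock: 27.17
tool_pos: [0.6581, -0.2683, 0.1809]
orientation: [180.0, 0.1, -0.3]
force: [0.3, 1.2, -1.2]
opening: 0.0498
gripper_force: 0.0
```

```bash
python3 -c "
from h import *
P=[(.417,.2825),(.4958,.2545),(.5783,.2252),(.659,.197)]
for n in('top','side'):
  s=snap(n,n+'9.png')
  for c,st in blobs(s,masks(s)[0],20,2000):
    for p,z in zip(P,(.08,.074,.068,.062)):
      q=ray(s,*c,z)[:2]
      if np.hypot(*(q-p))<.03: print(n,np.round(c,1),np.round(1000*(q-p),1))
  b=ctrl.find_in(s,'cleaner_bottle')[:1]; print([np.round(x['bbox'],1) for x in b])
"
```

```text
top [232.6 165.5] [-0.8  0.7]
top [216.9 203.5] [-0.3  1.1]
top [200.3 243.5] [-0.4  1.1]
top [184.  282.6] [-0.6  1.4]
[]
side [335.2 161.4] [-0.2  1.9]
side [293.9 165.6] [-0.3  2.4]
side [250.8 170.3] [-0.3  1.6]
side [208.2 174.5] [-0.4  1.6]
[array([251.9, 277.7,  23.1,  34. ])]
```

View pics/side9.png

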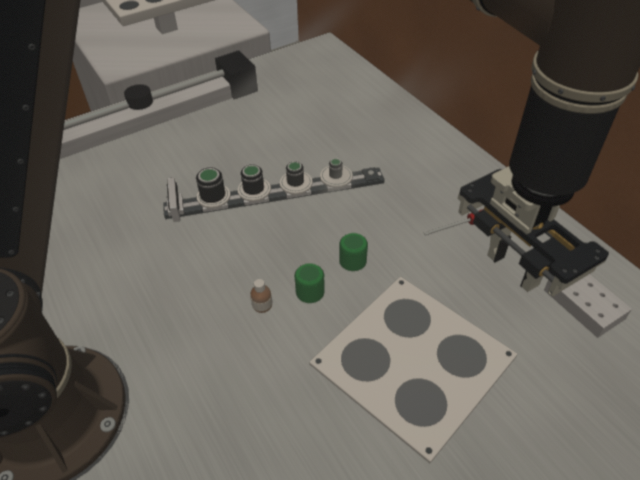

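All four barrels stand upright on the pads at about (210,185), (252,180), (294,174) and (336,168), within 3 mm of centre and in size order from the stop. The bottle at (261,295) has not moved.

```bash
python3 -c "
from plant import ctrl
print(ctrl.close_job())"
```

```text
the job is handed in; nothing more can be done
None
```

The job is handed in, with no verdict returned: all four barrels stand upright and released on the pads, 52, 44, 36, 28 mm from the end stop outwards, each within about 3 mm of its pad centre, and the cleaner bottle has not moved.

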